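# Unstack the flower tins onto their cork mats

## Task

Take the pile of four closed tins apart and set every tin upright on the cork mat that has its own shape and size: centred, wholly on the mat, and with the oblong and the square tin squared up to their mats. Do not tip any tin over or knock the open white glue bottle.

Things in the scene. Friction and masses are not known exactly. Their poses are not given: they have to be found in the camera images.
- small_tin: Plain aluminium tin with a closed lid (one solid piece), round, 36 mm diameter, 30 mm high, about 40 g; the top (fourth) tin of the pile, on the square tin. Origin: centre of its underside, z up.
- square_tin: Plain aluminium tin with a closed lid (one solid piece), square, 42 x 42 mm, 28 mm high, about 60 g; third from below, on the larger round tin. Origin: centre of its underside, z up. x and y are square to its sides.
- round_tin: Plain aluminium tin with a closed lid (one solid piece), round, 60 mm diameter, 28 mm high, about 90 g; second from below, on the oblong tin. Origin: centre of its underside, z up.
- oblong_tin: Plain aluminium tin with a closed lid (one solid piece), oblong, 110 mm long (its x) x 62 mm wide (its y), 30 mm high, about 160 g; the bottom of the pile, standing on the bare table. Origin: centre of its underside, z up.
- small_mat: Flat cork mat fixed to the table, 3 mm thick, round, 60 mm diameter: the place of the 36 mm round tin. Origin: centre of its underside (on the table top, z = 0), z up.
- square_mat: Flat cork mat fixed to the table, 3 mm thick, square, 66 x 66 mm, sides along its x and y: the place of the square tin (any quarter turn). Origin: centre of its underside (on the table top, z = 0), z up.
- round_mat: Flat cork mat fixed to the table, 3 mm thick, round, 84 mm diameter: the place of the 60 mm round tin. Origin: centre of its underside (on the table top, z = 0), z up.
- oblong_mat: Flat cork mat fixed to the table, 3 mm thick, oblong, 134 mm (its x) x 86 mm (its y): the place of the oblong tin (either way round). Origin: centre of its underside (on the table top, z = 0), z up.
- glue: Small white glue bottle with a pointed nozzle, 28 mm diameter, 78 mm high, about 30 g, standing loose on the table near the mats; to be left alone. Origin: centre of its underside.
Not all that is in view belongs to the job. What is shaped like the small_tin but red or yellow is not meant.

How it is judged:
At the end, for the whole second after the job is handed in: All four tins stand at rest on their own mats: underside under 8 mm above the table, centre within 12 mm of the mat's centre, upright within 0.1 rad; oblong and square tins turned to their mats within 0.2 rad (oblong either way round, square any quarter turn) (horizontal distance between oblong_tin and oblong_mat below 0.012 m and height (world z) of each of oblong_tin, round_tin, square_tin, small_tin below 0.008 m and angle between each of oblong_tin, round_tin, square_tin, small_tin's own z axis and vertical below 0.1 rad and linear speed of each of oblong_tin, round_tin, square_tin, small_tin below 0.02 m/s and angular speed of each of oblong_tin, round_tin, square_tin, small_tin below 0.2 rad/s and horizontal distance between round_tin and round_mat below 0.012 m and horizontal distance between square_tin and square_mat below 0.012 m and horizontal distance between small_tin and small_mat below 0.012 m and angle between the x axis of oblong_tin and the x axis of oblong_mat, either way round below 0.2 rad and (angle between the x axis of square_tin and the x axis of square_mat, either way round below 0.2 rad or angle between the x axis of square_tin and the y axis of square_mat, either way round below 0.2 rad)); the robot touches nothing.
It fails at once if a tin was tipped over (tilted by more than 0.8 rad) (angle between any of oblong_tin, round_tin, square_tin, small_tin's own z axis and vertical above 0.8 rad).
It fails at once if the glue bottle was knocked (moved by more than 20 mm or tilted by more than 0.5 rad) (distance of glue from where it was at the start of the episode above 0.02 m or angle between glue's own z axis and vertical above 0.5 rad).
It also fails if it takes over 120 s, if anything falls off the work surface, if the arm or the gripper's body presses on something with over 40 N, if the wrist force passes 120 N, or if a joint passes its speed limit or range.

## Robot

A 6-joint arm with a two-finger parallel gripper is mounted at the origin on the work surface. World frame = base frame: x ahead of the robot, y to its left, z up, the work surface at z = 0. Lengths are in m, angles in rad, forces in N, time in s.
With the tool pointing down it reaches from about 0.35 to 0.975 m from the base axis. Payload 4.9 kg.
Tool frame: the origin (TCP) lies on the centre line of the jaws, within the pads' length; the fingertips stand ahead of it and the grasp point (between the pads) is the TCP (manip.tip_extent is the z of the fingertips in the tool frame, in m); z points along the fingers, y is the line along which they close (so a half turn about z gives the same grasp; the last joint's range is limited). The gripper opens to 85 mm and grips with 20 to 120 N. Pads are 22 mm wide; open, the fingers measure 114 mm over their backs; the gripper's body (76 mm by 85 mm) begins 54 mm behind the grasp point. The pads swing forward as they close: fully open they stand 13 mm farther back than shut.
Start: joints at [1.227, 0.053, 1.613, -0, 1.476, -0.119], TCP at [0.139, 0.609, 0.25] pointing down, gripper open.
Joint ranges: [-3.01, 3.01], [-1.01, 2.22], [0.06, 2.58], [-1.02, 4.17], [0.09, 2.62], [-3.14, 3.14]. Speed limits (rad/s): [2.57, 2.57, 3.14, 3.14, 3.14, 3.14].

## Interface

Orientations are given as a unit quaternion [w, x, y, z].
In Python, from plant import manip gives the robot as it stands. The module is installed in compiled form; this text tells all that it offers.
- The arm moves only by the shell command python3 -m crank 'ROWS'. ROWS is a JSON list of rows, 1 to 5 of them, each of 7 numbers: the opening from 0.0 (shut) to 1.0 (fully open), then dx, dy, dz in shares of the most that a row can go, 1 being 62.5 mm, then a rotation vector rx, ry, rz in parts of the range, where 1.0 means pi rad; each row shifts and turns the commanded pose from where the row before left it, along the tool's axes as they then stand; what a row does not reach is not made up. A row lasts 1/8 s, in which the tool goes at most 0.0625 m and 0.188 rad, less where a joint would pass 70% of its speed; a pose out of reach is approached as far as the arm can. The fingers move at their own pace and stop on an object; the grip force is fixed at half the most. Time passes only in rows, so rows that do not move let the fingers close. It prints the time, the measured TCP pose, the force, the opening and the grip force at its end. No shift or turn number may pass 1 either way. Input that does not fit is refused with a message, and nothing moves.
- manip.state(): the state, without advancing time (a new reading comes with each control period).
- manip.grab_frame(name): name is "scene" or "top" or "wrist"; returns (picture, depth): 400x640x3 uint8, red, green, blue; 400x640 float32, m along the optical axis (not along the pixel's ray), 0 where there is no reading.
- manip.camera_params(name): a dict with "intrinsics" (3x3 intrinsics, pixels), "k1" (the pictures are not rectified: a ray, as slopes to the right and down, at radius r is drawn at 1 + k1 r^2 times it, then the intrinsics apply), "xyz" and "orientation" of the camera in the world. Camera axes: x right, y down, z forward; pixel columns grow to the right and rows downward; lengths in m; the calibration is good to about 2 mm. A picture is of the moment at which its call begins: read the wrist's pose just before it. camera_params takes no time and is no camera call; for the wrist camera it gives the pose at the moment of the call.
- manip.job_done(): hands the job in; it is judged then, once.
Trained networks look in the newest picture that a camera, given by its name, has taken for a name from the list of things; names that differ only in an ending like _2 or _b are one class to them, and where a whole thing is asked for, a point or a joint stands for the part that bears it (a point fixed in the world has none). Each returns a list of dicts, best first, with "conf" (0 to 1); they miss things now and then, are a little off and sometimes report something else, mostly with a low value. They report only what shows in the picture. A call takes as long as a camera call. They do not tell look-alikes from the thing itself.
- manip.look_for(camera, query): "extent" ([left, top, right, bottom] in pixels, round what is visible of it).
- manip.outline_of(camera, query): "region" (400x640 bool, what is visible of it) and "extent" ([left, top, right, bottom] in pixels, round what is visible of it).
- manip.mark_of(camera, query): "centre" ([row, column] in pixels: a listed point, or the origin of a listed thing).
The state is a dict: "time": time; "joint_pos": joint angles; "joint_vel": joint speeds; "joint_efforts": joint torques, N m; "tool_pos": TCP position; "tool_rot": TCP orientation; "contact_force": force on the tool from outside, world axes, zero at the start; "ft_torque": the same for the moment, N m; "gripper_width": opening from 0.0 (shut) to 1.0 (fully open); "grasp_force": force on a finger pad.
Only numpy, scipy, OpenCV 4.12 (cv2) and the standard library are available. Lean on these libraries where they do the work, as an engineer would, in place of code of your own. Each camera call takes 0.05 s, during which the arm holds its last target. There are 200 camera calls.

## Working session

There is one attempt and no reset: what is moved stays moved. The work goes in short steps, Python scripts to look and compute and a shell command to move; the robot and the scene stay as the last step left them, time stands still between calls to the robot, and variables do not carry over. Pictures are saved under pics/ and viewed, at most 14 in all, crops included, and the job is handed in when it is done.

```bash
mkdir -p pics; cat > h.py <<'E'
import numpy as np, cv2
from scipy.spatial.transform import Rotation as R
from plant import manip
def rot(q): return R.from_quat([q[1],q[2],q[3],q[0]])
def grab(n,save=None):
    c=manip.camera_params(n); p,d=manip.grab_frame(n)
    if save: cv2.imwrite(f'pics/{save}.png',p[:,:,::-1])
    return c,p,d
def rays(c,uv):
    K=np.array(c['intrinsics'],float); uv=np.asarray(uv,float).reshape(-1,2)
    s=(uv-K[:2,2])/K[[0,1],[0,1]]; t=s.copy()
    for _ in range(20): t=s/(1+c['k1']*(t**2).sum(1,keepdims=True))
    return np.c_[t,np.ones(len(t))]
def world(c,uv,depth): return rot(c['orientation']).apply(rays(c,uv)*np.reshape(depth,(-1,1)))+np.array(c['xyz'])
def onplane(c,uv,z):
    r=rot(c['orientation']).apply(rays(c,uv)); o=np.array(c['xyz'])
    return o+r*((z-o[2])/r[:,2:3])
def cloud(c,d,mask=None):
    m=(d>0) if mask is None else (mask&(d>0)); v,u=np.nonzero(m)
    return world(c,np.c_[u,v],d[v,u])
E
python3 - <<'E'
from h import *
for n in('scene','top'):
    c,p,d=grab(n,n+'0'); print(n,c['xyz'],c['orientation'],c['k1'],np.array(c['intrinsics'])[0])
    for q in('small_tin','square_tin','round_tin','oblong_tin','small_mat','square_mat','round_mat','oblong_mat','glue'):
        for o in manip.outline_of(n,q)[:3]:
            m=o['region'].astype(np.uint8); P=cloud(c,d,o['region'])
            print(n,q,round(o['conf'],2),o['extent'],m.sum(),np.median(P,0).round(3) if len(P) else '')
print(manip.state()); print(manip.tip_extent)
E
```

```text
scene [1.13210059 0.41469472 0.70346193] [-0.20035792  0.43161467  0.79665782 -0.3726953 ] -0.1131076198455528 [450.76309607   0.         324.93065344]
scene small_tin 0.68 [174.6, 198.2, 244.5, 241.7] 1368 [ 0.62  -0.252  0.003]
scene small_tin 0.66 [376.4, 217.4, 393.4, 233.4] 237 [0.426 0.112 0.028]
scene small_tin 0.64 [471.4, 248.3, 489.2, 269.7] 356 [0.419 0.332 0.027]
scene square_tin 0.66 [422.6, 211.8, 450.2, 230.8] 314 [0.422 0.23  0.077]
scene round_tin 0.73 [422.8, 225.7, 448.6, 242.3] 372 [0.431 0.232 0.05 ]
scene round_tin 0.53 [298.0, 271.5, 307.9, 303.8] 320 [0.695 0.075 0.037]
scene oblong_tin 0.63 [405.2, 224.9, 459.9, 258.3] 930 [0.44  0.227 0.027]
scene oblong_tin 0.47 [242.7, 172.8, 272.8, 185.8] 374 [ 0.425 -0.253  0.004]
scene small_mat 0.74 [377.8, 292.0, 406.4, 319.8] 621 [0.606 0.225 0.003]
scene square_mat 0.61 [247.4, 170.3, 270.8, 187.4] 364 [ 0.425 -0.253  0.004]
scene round_mat 0.89 [306.9, 218.5, 345.7, 240.9] 705 [0.492 0.001 0.003]
scene oblong_mat 0.58 [175.3, 198.3, 246.1, 240.1] 1398 [ 0.62  -0.251  0.003]
scene glue 0.7 [294.5, 274.3, 308.4, 304.
[... 1291 characters left out ...]
int_pos': array([ 1.22701177e+00,  5.27108929e-02,  1.61284027e+00, -5.13312512e-06,
        1.47599146e+00, -1.19023776e-01]), 'joint_vel': array([ 0.00028189,  0.00051768,  0.0003788 ,  0.00023518, -0.00021882,
       -0.00103018]), 'joint_efforts': array([ 7.31214859e-04, -3.93730259e+01, -3.70461559e+01,  6.10750840e-05,
        6.56479333e-04,  2.65658130e-06]), 'tool_pos': array([0.13931385, 0.60928378, 0.25033254]), 'tool_rot': array([8.22361366e-06, 1.12143749e-01, 9.93691994e-01, 2.37606438e-05]), 'contact_force': array([-0.47411686, -0.06727807, -0.37637915]), 'ft_torque': array([-0.02989109, -0.03765991, -0.00831317]), 'grasp_force': 0.0, 'gripper_width': 0.9954415788194477}
0.019
```

View pics/top0.png

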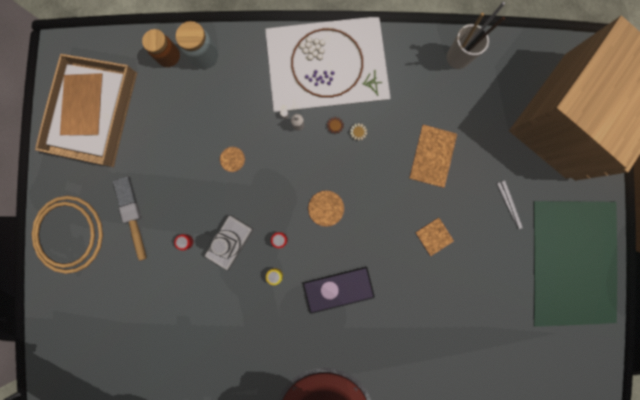

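View pics/scene0.png

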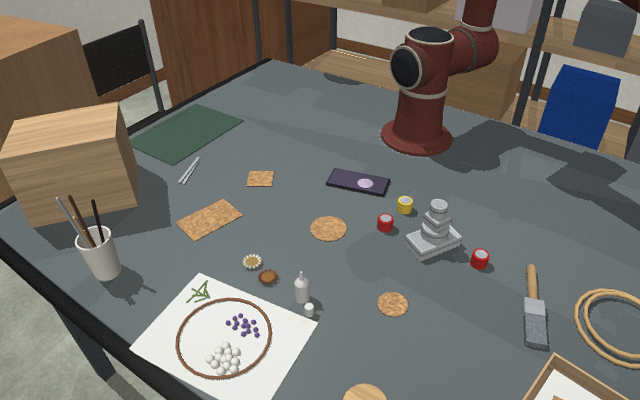

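```bash
python3 - <<'E'
from h import *
c,p,d=grab('top')
cv2.imwrite('pics/crop.png',cv2.resize(p[200:300,150:310],None,fx=5,fy=5,interpolation=cv2.INTER_CUBIC)[:,:,::-1])
hsv=cv2.cvtColor(p,cv2.COLOR_RGB2HSV)
for n,box in dict(small=(215,140,250,180),round=(300,183,352,234),square=(410,212,460,260),oblong=(405,118,462,192)).items():
    x0,y0,x1,y1=box
    m=np.zeros(p.shape[:2],np.uint8); m[y0:y1,x0:x1]=((hsv[...,1]>100)&(hsv[...,0]<25))[y0:y1,x0:x1]
    k,l,s,_=cv2.connectedComponentsWithStats(m); i=1+s[1:,4].argmax()
    v,u=np.nonzero(l==i); P=onplane(c,np.c_[u,v],.003)
    r=cv2.minAreaRect((P[:,:2]*1000).astype(np.float32)); print(n,P.mean(0).round(4),r)
for nm in('top','scene'):
    c,p,d=grab(nm); P=cloud(c,d); P=P[(abs(P[:,0]-.417)<.09)&(abs(P[:,1]-.213)<.085)]
    for z in(.03,.058,.086,.116):
        Q=P[abs(P[:,2]-z)<.005]; 
        if len(Q)>5:
            r=cv2.minAreaRect((Q[:,:2]*1000).astype(np.float32)); print(nm,z,len(Q),Q.mean(0).round(4),r)
E
```

```text
small [0.6037 0.2228 0.003 ] ((603.887939453125, 222.97152709960938), (56.34616470336914, 56.86556625366211), 45.754112243652344)
round [ 4.89e-01 -1.00e-04  3.00e-03] ((489.2838439941406, 0.24282455444335938), (79.47217559814453, 81.81787872314453), 0.4616034924983978)
square [ 0.4247 -0.2556  0.003 ] ((424.6828308105469, -255.70416259765625), (66.61959075927734, 66.29150390625), 32.41400146484375)
oblong [ 0.6154 -0.254   0.003 ] ((615.7948608398438, -254.272705078125), (86.13688659667969, 134.1070098876953), 75.74996185302734)
top 0.03 688 [0.4091 0.2148 0.0307] ((385.2672119140625, 183.8909149169922), (152.14498901367188, 111.59335327148438), 58.92033386230469)
top 0.058 154 [0.4146 0.2073 0.0584] ((408.35791015625, 216.52725219726562), (58.75027084350586, 53.013267517089844), 22.023273468017578)
top 0.086 122 [0.4062 0.2125 0.086 ] ((404.9998779296875, 220.18896484375), (42.78524398803711, 41.99148178100586), 64.67634582519531)
top 0.116 247 [0.4059 0.2175 0.1168] ((405.70880126953125, 217.91946411132812), (33.60427474975586, 35.602046966552734), 41.49226760864258)
scene 0.03 600 [0.4241 0.2209 0.0296] ((387.7480773925781, 184.28797912597656), (155.68789672851562, 110.48892974853516), 60.171905517578125)
scene 0.058 189 [0.4246 0.2267 0.0576] ((421.58306884765625, 226.56640625), (32.96929168701172, 56.287574768066406), 20.608766555786133)
scene 0.086 155 [0.4174 0.2265 0.0851] ((407.6569519042969, 222.3556671142578), (43.48912811279297, 41.55453872680664), 66.28323364257812)
scene 0.116 164 [0.4102 0.2206 0.1155] ((408.0603942871094, 219.94354248046875), (35.819339752197266, 32.04942321777344), 31.842744827270508)
```

View pics/crop.png

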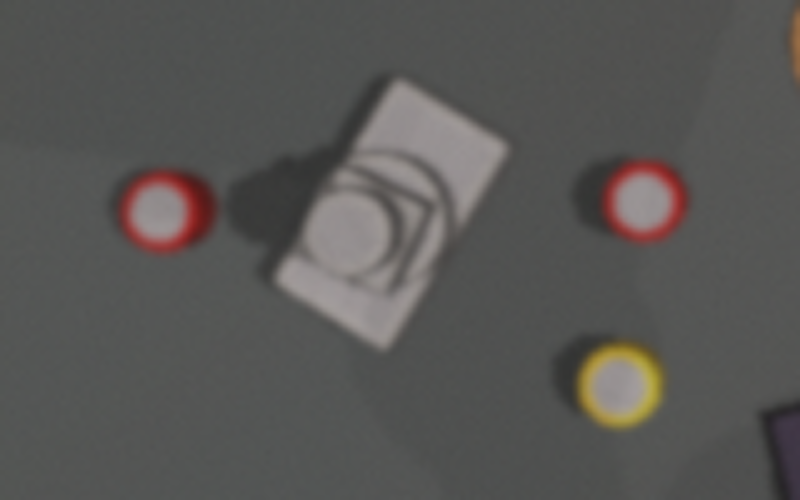

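Look-alikes for the small tin in the top view are red (183,242), red (279,240), yellow (274,277) and the plain tin on top of the pile (220,247). The crop shows the pile's top tin is plain aluminium at height 0.116, so I choose that one.

```bash
cat > plan.py <<'E'
import sys
from h import *
# plan.py x y z yawdeg : rotation rz then shifts in rotated tool frame
def plan(x,y,z,yaw=None):
    s=manip.state(); r=rot(s['tool_rot']); ty=r.as_matrix()[:,1]
    cur=np.arctan2(ty[1],ty[0]); a=0
    if yaw is not None: a=(np.deg2rad(yaw)-cur+np.pi/2)%np.pi-np.pi/2
    else: a=0
    # ideal vertical tool with y at cur+a
    t=cur+a; Y=np.array([np.cos(t),np.sin(t),0]); Z=np.array([0,0,-1.]); X=np.cross(Y,Z)
    dw=np.array([x,y,z])-s['tool_pos']
    print('t',round(s['time'],2),'pos',s['tool_pos'].round(4),'yaw',round(np.rad2deg(cur),1),'tilt',round(float(np.rad2deg(np.arccos(-r.as_matrix()[2,2]))),2),'j6',s['joint_pos'][5].round(2),'w',round(s['gripper_width'],3),'gf',round(s['grasp_force'],1))
    print('rz',round(-a,3),'d',(np.array([X,Y,Z])@dw).round(4))
if __name__=='__main__':
    a=[float(v) for v in sys.argv[1:]]; plan(*a)
E
python3 plan.py .407 .2195 .22 65
```

```text
t 1.15 pos [0.1393 0.6093 0.2503] yaw 77.1 tilt 0.0 j6 -0.12 w 1.003 gf 0.0
rz 0.212 d [-0.4073 -0.2401  0.0303]
```

The rows are not in the units I measure in: shifts go in shares of 62.5 mm and turns go in shares of pi rad. I convert before sending: -0.045 m is -0.72, -0.0267 m is -0.4272, 0.106 rad is 0.0337.

```bash
python3 -m crank '[[1,0,0,0,0,0,0.0337],[1,0,0,0,0,0,0.0337],[1,-0.72,-0.4272,0,0,0,0],[1,-0.72,-0.4272,0,0,0,0],[1,-0.72,-0.4272,0,0,0,0]]' && python3 -m crank '[[1,-0.72,-0.4272,0,0,0,0],[1,-0.72,-0.4272,0,0,0,0],[1,-0.72,-0.4272,0,0,0,0],[1,-0.72,-0.4272,0,0,0,0],[1,-0.72,-0.4272,0,0,0,0]]' && python3 -m crank '[[1,-0.72,-0.4272,0.48,0,0,0],[1,0,0,0,0,0,0]]'; python3 plan.py .407 .2195 .22 65
python3 - <<'E'
from h import *
c,p,d=grab('wrist','w1'); P=cloud(c,d); P=P[(abs(P[:,0]-.417)<.06)&(abs(P[:,1]-.213)<.06)]
for z in(.03,.058,.086,.116):
    Q=P[abs(P[:,2]-z)<.006]
    if len(Q)>5: print(z,len(Q),Q.mean(0).round(4),cv2.minAreaRect((Q[:,:2]*1000).astype(np.float32)))
E
```

```text
time: 1.78
tool_pos: [0.2284, 0.4783, 0.2504]
tool_rot: [0.0, 0.216, 0.976, 0.0]
contact_force: [0.6, 0.3, 0.5]
gripper_width: 0.998
grasp_force: 0.0
time: 2.4
tool_pos: [0.3759, 0.262, 0.2506]
tool_rot: [0.0, 0.217, 0.976, 0.0]
contact_force: [0.4, 1.0, 0.2]
gripper_width: 1.003
grasp_force: 0.0
time: 2.65
tool_pos: [0.4048, 0.2173, 0.2179]
tool_rot: [-0.002, 0.219, 0.976, -0.001]
contact_force: [0.1, 0.3, 0.0]
gripper_width: 1.001
grasp_force: 0.0
t 2.65 pos [0.4048 0.2173 0.2179] yaw 64.7 tilt 0.24 j6 -0.8 w 1.001 gf 0.0
rz -0.006 d [-0.0011  0.003  -0.0021]
0.03 2393 [0.3938 0.2344 0.0311] ((408.7421875, 223.3690948486328), (62.238582611083984, 109.9416732788086), 59.434452056884766)
0.058 693 [0.3971 0.23   0.0586] ((401.3656311035156, 225.17483520507812), (58.98933029174805, 46.09574508666992), 61.43992233276367)
0.086 802 [0.3949 0.2289 0.0865] ((404.3114013671875, 222.10726928710938), (41.904930114746094, 40.348445892333984), 64.36095428466797)
0.116 1655 [0.405  0.2201 0.1169] ((405.8572082519531, 219.53054809570312), (34.67335891723633, 35.11262130737305), 27.503129959106445)
```

View pics/w1.png

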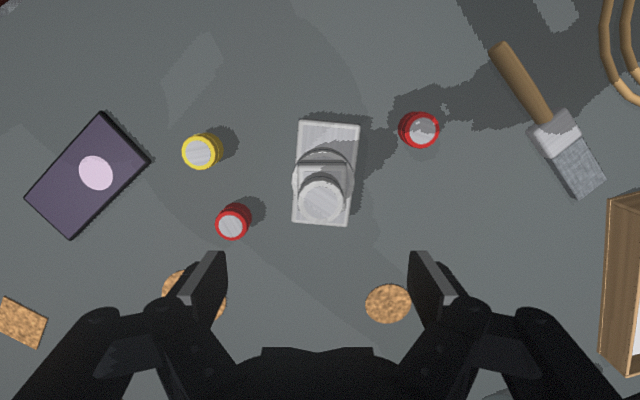

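The wrist view shows the plain small tin at (322,200) on the pile, with clear room for the fingers on both sides.

```bash
python3 plan.py .4058 .2195 .110 64.5
```

```text
t 2.7 pos [0.4046 0.2189 0.2192] yaw 64.8 tilt 0.13 j6 -0.8 w 1.0 gf 0.0
rz 0.005 d [-0.0008  0.0011  0.1092]
```

Scaled: 0.05 m is 0.8, 0.04 m is 0.64.

```bash
python3 -m crank '[[1,0,0.032,0.8,0,0,0],[1,0,0,0.64,0,0,0],[1,0,0,0,0,0,0],[1,0,0,0,0,0,0]]'|head -2; python3 plan.py .4058 .2195 .110 64.5
```

```text
time: 3.2
tool_pos: [0.4063, 0.2231, 0.1325]
t 3.2 pos [0.4063 0.2231 0.1325] yaw 65.1 tilt 0.18 j6 -0.79 w 0.997 gf 0.0
rz 0.01 d [-0.0011 -0.0035  0.0225]
```

Scaled: 0.02 m is 0.32, -0.0025 m is -0.04, 0.01 rad is 0.0032.

```bash
python3 -m crank '[[1,-0.016,-0.04,0.32,0,0,0.0032],[1,0,0,0,0,0,0],[1,0,0,0,0,0,0]]'|head -2; python3 plan.py .4058 .2195 .110 64.5; python3 -m crank '[[0.2,0,0,0,0,0,0],[0,0,0,0,0,0,0],[0,0,0,0,0,0,0],[0,0,0,0,0,0,0],[0,0,0,0,0,0,0]]'; python3 plan.py .604 .223 .2 64.5
```

```text
time: 3.58
tool_pos: [0.4064, 0.2199, 0.1124]
t 3.58 pos [0.4064 0.2199 0.1124] yaw 64.4 tilt 0.18 j6 -0.79 w 0.999 gf 0.0
rz -0.001 d [ 0.0004 -0.0007  0.0024]
time: 4.2
tool_pos: [0.4058, 0.2195, 0.111]
tool_rot: [0.001, 0.222, 0.975, 0.0]
contact_force: [0.7, -0.1, 3.3]
gripper_width: 0.401
grasp_force: 59.9
t 4.2 pos [0.4058 0.2195 0.111 ] yaw 64.4 tilt 0.07 j6 -0.79 w 0.401 gf 59.9
rz -0.002 d [-0.1773  0.0885 -0.089 ]
```

Scaled: -0.05 m is -0.8, -0.044 m is -0.704.

```bash
python3 -m crank '[[0,0,0,-0.48,0,0,0],[0,0,0,-0.8,0,0,0],[0,-0.704,0.352,0,0,0,0],[0,-0.704,0.352,0,0,0,0],[0,-0.704,0.352,0,0,0,0]]' |tail -2 && python3 -m crank '[[0,-0.704,0.352,0,0,0,0],[0,0,0,0.64,0,0,0],[0,0,0,0.64,0,0,0],[0,0,0,0,0,0,0],[0,0,0,0,0,0,0]]'|tail -2; python3 plan.py .604 .223 .029
```

```text
gripper_width: 0.403
grasp_force: 59.8
gripper_width: 0.399
grasp_force: 59.8
t 5.45 pos [0.6025 0.2228 0.1113] yaw 64.4 tilt 0.06 j6 -0.89 w 0.399 gf 59.8
rz 0 d [-0.0013  0.0008  0.0823]
```

```bash
python3 -m crank '[[0,-0.016,0.016,0.8,0,0,0],[0,0,0,0.32,0,0,0],[0,0,0,0,0,0,0],[0,0,0,0,0,0,0]]' |tail -3;python3 plan.py .604 .223 .029
```

```text
contact_force: [0.7, -0.2, -0.9]
gripper_width: 0.404
grasp_force: 59.8
t 5.95 pos [0.6048 0.2235 0.0425] yaw 64.4 tilt 0.19 j6 -0.89 w 0.404 gf 59.8
rz 0 d [ 0.0005 -0.0008  0.0135]
```

Scaled: 0.009 m is 0.144, 0.004 m is 0.064.

```bash
python3 -m crank '[[0,0,0,0.144,0,0,0],[0,0,0,0.064,0,0,0],[0,0,0,0,0,0,0]]' |tail -3;python3 plan.py .604 .223 .029; python3 -m crank '[[0.6,0,0,0,0,0,0],[0.7,0,0,0,0,0,0],[0.7,0,0,-0.48,0,0,0],[1,0,0,-0.8,0,0,0],[1,0,0,-0.8,0,0,0]]'|tail -3; python3 plan.py .405 .2215 .17 64.4
```

```text
contact_force: [-0.7, -0.2, 2.7]
gripper_width: 0.398
grasp_force: 60.2
t 6.33 pos [0.6039 0.2232 0.028 ] yaw 64.4 tilt 0.05 j6 -0.89 w 0.398 gf 60.2
rz 0 d [-0.0002 -0.0001 -0.001 ]
contact_force: [0.1, -0.2, -0.7]
gripper_width: 0.998
grasp_force: 0.0
t 6.95 pos [0.6029 0.2229 0.158 ] yaw 64.4 tilt 0.07 j6 -0.89 w 0.998 gf 0.0
rz -0.0 d [ 0.1779 -0.0868 -0.012 ]
```

Scaled: 0.0445 m is 0.712, -0.03 m is -0.48.

```bash
python3 -m crank '[[1,0.712,-0.3472,-0.48,0,0,0],[1,0.712,-0.3472,-0.32,0,0,0],[1,0.712,-0.3472,0,0,0,0],[1,0.712,-0.3472,0,0,0,0],[1,0,0,0,0,0,0]]' |tail -3
python3 - <<'E'
from h import *
manip.grab_frame('wrist')
c,p,d=grab('wrist','w2'); P=cloud(c,d); P=P[(abs(P[:,0]-.405)<.06)&(abs(P[:,1]-.22)<.065)]
for z in(.03,.058,.086):
    Q=P[abs(P[:,2]-z)<.005]
    if len(Q)>5: print(z,len(Q),Q.mean(0).round(4),cv2.minAreaRect((Q[:,:2]*1000).astype(np.float32)),cv2.minEnclosingCircle((Q[:,:2]*1000).astype(np.float32)))
c,p,d=grab('top','t2'); print([ (o['conf'],o['extent'],np.median(cloud(c,d,o['region']),0)) for o in manip.outline_of('top','small_tin')[:4]])
E
python3 plan.py .405 .2215 .082 64.4
```

```text
contact_force: [0.7, -0.7, -0.1]
gripper_width: 0.995
grasp_force: 0.0
0.03 2991 [0.3961 0.2316 0.0311] ((408.7292175292969, 223.32518005371094), (62.1511344909668, 110.05079650878906), 59.24397659301758) ((408.31634521484375, 223.19503784179688), 61.35768508911133)
0.058 722 [0.3975 0.2306 0.0587] ((401.76934814453125, 224.9741973876953), (59.308021545410156, 47.46769332885742), 61.93006896972656) ((406.7633056640625, 222.2631072998047), 29.81913948059082)
0.086 2452 [0.4039 0.2223 0.087 ] ((404.9401550292969, 221.66796875), (42.095489501953125, 41.642704010009766), 65.04953002929688) ((405.3592529296875, 221.60775756835938), 28.237998962402344)
[(0.72, [221.2, 150.0, 235.4, 167.0], array([0.60083203, 0.21948274, 0.03335918])), (0.72, [268.0, 231.5, 286.0, 250.2], array([0.41539455, 0.10500832, 0.030621  ])), (0.6, [266.9, 264.2, 279.8, 282.6], array([0.33379212, 0.11582969, 0.03046132]))]
t 7.78 pos [0.4064 0.2218 0.2077] yaw 64.4 tilt 0.05 j6 -0.78 w 0.999 gf 0.0
rz -0.0 d [ 0.0012 -0.0009  0.1257]
```

Scaled: 0.055 m is 0.88, 0.045 m is 0.72, -0.01 rad is -0.0032.

```bash
python3 -m crank '[[1,0.016,-0.016,0.88,0,0,-0.0032],[1,0,0,0.72,0,0,0],[1,0,0,0.192,0,0,0],[1,0,0,0,0,0,0],[1,0,0,0,0,0,0]]' |tail -3;python3 plan.py .405 .2217 .081 65
```

```text
contact_force: [1.4, 0.1, -0.5]
gripper_width: 1.0
grasp_force: 0.0
t 8.4 pos [0.4059 0.2218 0.0976] yaw 65.0 tilt 0.22 j6 -0.79 w 1.0 gf 0.0
rz -0.001 d [ 0.0008 -0.0005  0.0166]
```

Scaled: 0.014 m is 0.224, 0.0005 m is 0.008.

```bash
python3 -m crank '[[1,0.008,0,0.224,0,0,0],[1,0,0,0,0,0,0]]' |tail -3;python3 plan.py .405 .2217 .081 65; python3 -m crank '[[0.2,0,0,0,0,0,0],[0,0,0,0,0,0,0],[0,0,0,0,0,0,0],[0,0,0,0,0,0,0]]'|tail -3; python3 -m crank '[[0,0,0,-0.32,0,0,0],[0,0,0,-0.64,0,0,0],[0,0,0,-0.96,0,0,0],[0,0,0,0,0,0,0]]'; python3 plan.py .4247 -.2556 .2 32.4
```

```text
contact_force: [-0.6, 0.1, 0.8]
gripper_width: 0.999
grasp_force: 0.0
t 8.65 pos [0.403  0.2213 0.0806] yaw 65.0 tilt 0.08 j6 -0.79 w 0.999 gf 0.0
rz -0.0 d [-0.0016  0.0012 -0.0004]
contact_force: [0.6, -0.3, 2.6]
gripper_width: 0.481
grasp_force: 62.5
time: 9.65
tool_pos: [0.4065, 0.2225, 0.2072]
tool_rot: [0.005, 0.217, 0.976, 0.003]
contact_force: [-0.0, -0.3, -0.2]
gripper_width: 0.48
grasp_force: 62.2
t 9.65 pos [0.4065 0.2225 0.2072] yaw 65.0 tilt 0.63 j6 -0.79 w 0.48 gf 62.2
rz 0.569 d [-0.4135 -0.2408  0.0072]
```

Scaled: -0.046 m is -0.736, -0.0268 m is -0.4288, 0.142 rad is 0.0452.

```bash
python3 -m crank '[[0,0,0,0,0,0,0.0452],[0,0,0,0,0,0,0.0452],[0,0,0,0,0,0,0.0452],[0,0,0,0,0,0,0.0452],[0,-0.736,-0.4288,0,0,0,0]]' |tail -1; python3 -m crank '[[0,-0.736,-0.4288,0,0,0,0],[0,-0.736,-0.4288,0,0,0,0],[0,-0.736,-0.4288,0,0,0,0],[0,-0.736,-0.4288,0,0,0,0],[0,-0.736,-0.4288,0,0,0,0]]' |tail -1;python3 -m crank '[[0,-0.736,-0.4288,0,0,0,0],[0,-0.736,-0.4288,0,0,0,0],[0,-0.736,-0.4288,0,0,0,0],[0,0,0,0.8,0,0,0],[0,0,0,0,0,0,0]]' |tail -1;python3 plan.py .4247 -.2556 .026 32.4
```

```text
grasp_force: 62.1
grasp_force: 62.1
grasp_force: 62.1
t 11.53 pos [ 0.4186 -0.2551  0.1454] yaw 32.4 tilt 0.71 j6 -1.26 w 0.482 gf 62.1
rz -0.001 d [-0.0037  0.0049  0.1194]
```

Scaled: 0.03 m is 0.48, 0.0045 m is 0.072.

```bash
python3 -m crank '[[0,-0.056,0.072,0.48,0,0,0],[0,0,0,0.48,0,0,0],[0,0,0,0.48,0,0,0],[0,0,0,0,0,0,0],[0,0,0,0,0,0,0]]' |tail -1;python3 plan.py .4247 -.2556 .026 32.4
```

```text
grasp_force: 62.1
t 12.15 pos [ 0.4286 -0.2581  0.063 ] yaw 32.5 tilt 0.12 j6 -1.26 w 0.477 gf 62.1
rz 0.001 d [ 0.0042 -0.002   0.037 ]
```

Scaled: 0.024 m is 0.384, 0.003 m is 0.048.

```bash
python3 -m crank '[[0,0.048,-0.016,0.384,0,0,0],[0,0,0,0,0,0,0],[0,0,0,0,0,0,0]]' |tail -1;python3 plan.py .4247 -.2556 .026 32.4
```

```text
grasp_force: 62.1
t 12.53 pos [ 0.4262 -0.2565  0.039 ] yaw 32.4 tilt 0.15 j6 -1.26 w 0.475 gf 62.1
rz 0.001 d [ 0.0016 -0.0007  0.013 ]
```

Scaled: 0.009 m is 0.144, 0.003 m is 0.048.

```bash
python3 -m crank '[[0,0.016,0,0.144,0,0,0],[0,0,0,0.048,0,0,0],[0,0,0,0,0,0,0]]' |tail -3;python3 plan.py .4247 -.2556 .026 32.4;
```

```text
contact_force: [-3.0, 2.9, 10.0]
gripper_width: 0.479
grasp_force: 63.4
t 12.9 pos [ 0.4252 -0.2554  0.0269] yaw 32.4 tilt 0.01 j6 -1.26 w 0.479 gf 63.4
rz 0.001 d [ 0.0001 -0.0006  0.0009]
```

Contact felt (10 N); release, rise, return.

Scaled: -0.06 m is -0.96, -0.03 m is -0.48.

```bash
python3 -m crank '[[0.6,0,0,0,0,0,0],[0.8,0,0,0,0,0,0],[0.8,0,0,-0.48,0,0,0],[1,0,0,-0.96,0,0,0],[1,0,0,-0.96,0,0,0]]'|tail -3; python3 plan.py .4085 .221 .2 60
python3 - <<'E'
from h import *
manip.grab_frame('wrist'); c,p,d=grab('wrist','w3'); P=cloud(c,d); P=P[(abs(P[:,0]-.4247)<.05)&(abs(P[:,1]+.2556)<.05)]
for z in(.003,.031):
    Q=P[abs(P[:,2]-z)<.003]
    if len(Q)>5: print(z,len(Q),Q.mean(0).round(4),cv2.minAreaRect((Q[:,:2]*1000).astype(np.float32)))
E
```

```text
contact_force: [1.1, -0.8, 0.6]
gripper_width: 1.003
grasp_force: 0.0
t 13.53 pos [ 0.4242 -0.2546  0.1761] yaw 32.4 tilt 0.09 j6 -1.26 w 1.003 gf 0.0
rz -0.481 d [ 0.2513  0.404  -0.0239]
0.003 6912 [ 0.4219 -0.2517  0.0019] ((424.71624755859375, -255.60101318359375), (99.9668960571289, 99.96699523925781), 0.010126860812306404)
0.031 1962 [ 0.4254 -0.255   0.032 ] ((425.92608642578125, -255.81553649902344), (41.93962097167969, 42.05712127685547), 32.34446334838867)
```

View pics/w3.png

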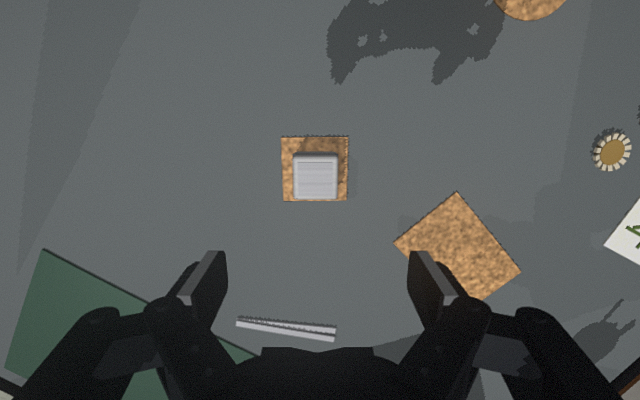

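The picture shows the square tin at (316,177) centred and squared on its mat. I'll go back for the round tin.

Scaled: 0.0449 m is 0.7184, -0.04 m is -0.64, -0.16 rad is -0.0509.

```bash
python3 -m crank '[[1,0,0,-0.64,0,0,-0.0509],[1,0,0,0,0,0,-0.0509],[1,0,0,0,0,0,-0.0512],[1,0.448,0.7184,0,0,0,0],[1,0.448,0.7184,0,0,0,0]]'|tail -1; python3 -m crank '[[1,0.448,0.7184,0,0,0,0],[1,0.448,0.7184,0,0,0,0],[1,0.448,0.7184,0,0,0,0],[1,0.448,0.7184,0,0,0,0],[1,0.448,0.7184,0,0,0,0]]'|tail -1; python3 -m crank '[[1,0.448,0.7184,0,0,0,0],[1,0.448,0.7184,0,0,0,0],[1,0,0,0,0,0,0],[1,0,0,0,0,0,0],[1,0,0,0,0,0,0]]'|tail -1
python3 - <<'E'
from h import *
manip.grab_frame('wrist'); c,p,d=grab('wrist','w4'); P=cloud(c,d); P=P[(abs(P[:,0]-.405)<.06)&(abs(P[:,1]-.22)<.065)]
for z in(.03,.058):
    Q=P[abs(P[:,2]-z)<.005]
    if len(Q)>5: print(z,len(Q),Q.mean(0).round(4),cv2.minAreaRect((Q[:,:2]*1000).astype(np.float32)),cv2.minEnclosingCircle((Q[:,:2]*1000).astype(np.float32)))
E
python3 plan.py .407 .222 .054 60
```

```text
grasp_force: 0.0
grasp_force: 0.0
grasp_force: 0.0
0.03 3085 [0.3993 0.2303 0.0311] ((408.22943115234375, 223.54287719726562), (62.152774810791016, 109.06059265136719), 59.215457916259766) ((408.064697265625, 223.23817443847656), 61.41175079345703)
0.058 3108 [0.4061 0.2227 0.0592] ((407.23114013671875, 222.2727813720703), (58.62835693359375, 59.14498519897461), 57.80756378173828) ((407.1801452636719, 222.02781677246094), 29.961400985717773)
t 15.6 pos [0.4089 0.2199 0.2152] yaw 59.9 tilt 0.01 j6 -0.71 w 0.998 gf 0.0
rz -0.002 d [0.0027 0.0009 0.1612]
```

Scaled: 0.05 m is 0.8, 0.045 m is 0.72.

```bash
python3 -m crank '[[1,0.0432,0.016,0.8,0,0,0],[1,0,0,0.8,0,0,0],[1,0,0,0.72,0,0,0],[1,0,0,0,0,0,0],[1,0,0,0,0,0,0]]' |tail -3;python3 plan.py .4072 .222 .054 60
```

```text
contact_force: [-0.0, 0.7, 0.6]
gripper_width: 1.001
grasp_force: 0.0
t 16.23 pos [0.4081 0.2232 0.0721] yaw 59.9 tilt 0.15 j6 -0.71 w 1.001 gf 0.0
rz -0.001 d [ 0.0002 -0.0015  0.0181]
```

Scaled: 0.016 m is 0.256, -0.001 m is -0.016.

```bash
python3 -m crank '[[1,0,-0.016,0.256,0,0,0],[1,0,0,0,0,0,0],[1,0,0,0,0,0,0]]' |tail -3;python3 plan.py .4072 .222 .054 60; python3 -m crank '[[0.5,0,0,0,0,0,0],[0,0,0,0,0,0,0],[0,0,0,0,0,0,0],[0,0,0,0,0,0,0]]'|tail -3; python3 -m crank '[[0,0,0,-0.32,0,0,0],[0,0,0,-0.8,0,0,0],[0,0,0,-0.96,0,0,0],[0,0,0,0,0,0,0]]'; python3 plan.py .489 .000 .18
```

```text
contact_force: [-0.5, -0.2, 0.6]
gripper_width: 0.998
grasp_force: 0.0
t 16.6 pos [0.4065 0.2224 0.0547] yaw 60.0 tilt 0.04 j6 -0.71 w 0.998 gf 0.0
rz -0.0 d [-0.0008 -0.      0.0007]
contact_force: [-0.0, 0.6, 5.7]
gripper_width: 0.68
grasp_force: 64.8
time: 17.6
tool_pos: [0.4091, 0.2233, 0.1898]
tool_rot: [0.004, 0.259, 0.966, 0.003]
contact_force: [-0.2, 0.0, -0.8]
gripper_width: 0.68
grasp_force: 64.4
t 17.6 pos [0.4091 0.2233 0.1898] yaw 60.0 tilt 0.59 j6 -0.71 w 0.68 gf 64.4
rz 0 d [-0.1809 -0.1534  0.0098]
```

Scaled: -0.036 m is -0.576, -0.0307 m is -0.4912.

```bash
python3 -m crank '[[0,-0.576,-0.4912,0,0,0,0],[0,-0.576,-0.4912,0,0,0,0],[0,-0.576,-0.4912,0,0,0,0],[0,-0.576,-0.4912,0,0,0,0],[0,-0.576,-0.4912,0,0,0,0]]' |tail -1; python3 -m crank '[[0,0,0,0.64,0,0,0],[0,0,0,0.8,0,0,0],[0,0,0,0,0,0,0],[0,0,0,0,0,0,0]]' |tail -1;python3 plan.py .489 .000 .027
```

```text
grasp_force: 64.5
grasp_force: 64.6
t 18.73 pos [ 0.4855 -0.0006  0.0948] yaw 60.0 tilt 0.0 j6 -1.2 w 0.679 gf 64.6
rz 0 d [-0.0027  0.0022  0.0678]
```

Scaled: 0.03 m is 0.48, 0.022 m is 0.352.

```bash
python3 -m crank '[[0,-0.04,0.032,0.48,0,0,0],[0,0,0,0.352,0,0,0],[0,0,0,0,0,0,0],[0,0,0,0,0,0,0]]' |tail -3;python3 plan.py .489 .000 .0275
```

```text
contact_force: [0.9, -0.5, -0.9]
gripper_width: 0.681
grasp_force: 64.6
t 19.23 pos [ 4.902e-01 -3.000e-04  4.460e-02] yaw 60.0 tilt 0.22 j6 -1.2 w 0.681 gf 64.6
rz 0 d [ 0.0012 -0.0004  0.0171]
```

Scaled: 0.012 m is 0.192, 0.003 m is 0.048.

```bash
python3 -m crank '[[0,0,0,0.192,0,0,0],[0,0,0,0.048,0,0,0],[0,0,0,0,0,0,0]]' |tail -3;python3 plan.py .489 .000 .0275
```

```text
contact_force: [-3.2, -0.1, 6.1]
gripper_width: 0.677
grasp_force: 65.1
t 19.6 pos [ 4.889e-01 -2.000e-04  2.820e-02] yaw 60.0 tilt 0.0 j6 -1.2 w 0.677 gf 65.1
rz 0 d [0.     0.0002 0.0007]
```

Scaled: -0.06 m is -0.96, -0.03 m is -0.48.

```bash
python3 -m crank '[[0.9,0,0,0,0,0,0],[1,0,0,0,0,0,0],[1,0,0,-0.48,0,0,0],[1,0,0,-0.96,0,0,0],[1,0,0,-0.96,0,0,0]]'|tail -3; python3 plan.py .4085 .2233 .2 59.2
```

```text
contact_force: [1.5, 0.7, 0.6]
gripper_width: 0.998
grasp_force: 0.0
t 20.23 pos [ 4.879e-01 -1.000e-04  1.782e-01] yaw 60.0 tilt 0.08 j6 -1.2 w 0.998 gf 0.0
rz 0.014 d [ 0.1826  0.1513 -0.0218]
```

Scaled: 0.0365 m is 0.584, 0.0303 m is 0.4848, 0.014 rad is 0.0045.

```bash
python3 -m crank '[[1,0.584,0.4848,-0.32,0,0,0.0045],[1,0.584,0.4848,0,0,0,0],[1,0.584,0.4848,0,0,0,0],[1,0.584,0.4848,0,0,0,0],[1,0.584,0.4848,0,0,0,0]]'|tail -1; python3 -m crank '[[1,0,0,0,0,0,0],[1,0,0,0,0,0,0]]'|tail -1
python3 - <<'E'
from h import *
manip.grab_frame('wrist'); c,p,d=grab('wrist','w5'); P=cloud(c,d); P=P[(abs(P[:,0]-.405)<.065)&(abs(P[:,1]-.22)<.065)]
for z in(.03,):
    Q=P[abs(P[:,2]-z)<.005]
    if len(Q)>5: print(z,len(Q),Q.mean(0).round(4),cv2.minAreaRect((Q[:,:2]*1000).astype(np.float32)))
E
python3 plan.py .4085 .2235 .026 59.3
```

```text
grasp_force: 0.0
grasp_force: 0.0
0.03 6991 [0.4058 0.2252 0.0312] ((408.40643310546875, 223.40432739257812), (62.13447189331055, 108.56392669677734), 59.186798095703125)
t 21.2 pos [0.4091 0.2224 0.1972] yaw 59.1 tilt 0.02 j6 -0.69 w 1.0 gf 0.0
rz -0.003 d [0.0011 0.0007 0.1712]
```

View pics/w5.png

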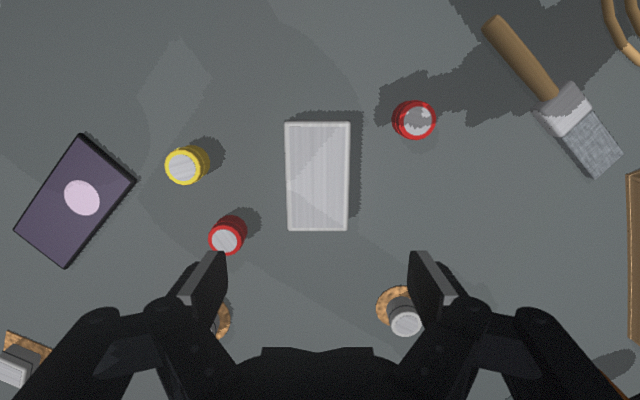

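The oblong tin is alone at (317,175), and the red tins at (225,240) and (414,120) are clear of the fingers.

```bash
python3 -m crank '[[1,0.016,0.008,0.88,0,0,0],[1,0,0,0.88,0,0,0],[1,0,0,0.688,0,0,0],[1,0,0,0,0,0,0],[1,0,0,0,0,0,0]]' |tail -3;python3 plan.py .4085 .2235 .026 59.2
```

```text
contact_force: [-0.2, 0.7, 0.0]
gripper_width: 0.999
grasp_force: 0.0
t 21.82 pos [0.4097 0.224  0.046 ] yaw 59.1 tilt 0.14 j6 -0.69 w 0.999 gf 0.0
rz -0.002 d [ 0.0008 -0.001   0.02  ]
```

Scaled: 0.018 m is 0.288.

```bash
python3 -m crank '[[1,0,0,0.288,0,0,0],[1,0,0,0,0,0,0],[1,0,0,0,0,0,0]]' |tail -3;python3 plan.py .4085 .2235 .026 59.2; python3 -m crank '[[0.5,0,0,0,0,0,0],[0,0,0,0,0,0,0],[0,0,0,0,0,0,0],[0,0,0,0,0,0,0]]'|tail -3; python3 -m crank '[[0,0,0,-0.32,0,0,0],[0,0,0,-0.8,0,0,0],[0,0,0,-0.96,0,0,0],[0,0,0,0,0,0,0],[0,0,0,0,0,0,0]]'; python3 plan.py .6155 -.2541 .15 75.7
```

```text
contact_force: [0.2, -0.2, -0.4]
gripper_width: 1.001
grasp_force: 0.0
t 22.2 pos [0.4096 0.2246 0.0283] yaw 59.2 tilt 0.19 j6 -0.69 w 1.001 gf 0.0
rz -0.0 d [ 0.0004 -0.0015  0.0023]
contact_force: [-0.3, -0.3, 6.5]
gripper_width: 0.707
grasp_force: 66.9
time: 23.32
tool_pos: [0.4076, 0.224, 0.1555]
tool_rot: [-0.0, 0.266, 0.964, -0.0]
contact_force: [-0.5, -0.8, -1.3]
gripper_width: 0.71
grasp_force: 66.2
t 23.32 pos [0.4076 0.224  0.1555] yaw 59.2 tilt 0.06 j6 -0.69 w 0.71 gf 66.2
rz -0.288 d [-0.3196 -0.4119  0.0055]
```

Scaled: -0.0412 m is -0.6592, -0.032 m is -0.512, -0.144 rad is -0.0458.

```bash
python3 -m crank '[[0,0,0,0,0,0,-0.0458],[0,0,0,0,0,0,-0.0458],[0,-0.512,-0.6592,0,0,0,0],[0,-0.512,-0.6592,0,0,0,0],[0,-0.512,-0.6592,0,0,0,0]]' |tail -1; python3 -m crank '[[0,-0.512,-0.6592,0,0,0,0],[0,-0.512,-0.6592,0,0,0,0],[0,-0.512,-0.6592,0,0,0,0],[0,-0.512,-0.6592,0,0,0,0],[0,-0.512,-0.6592,0,0,0,0]]' |tail -1;python3 -m crank '[[0,-0.512,-0.6592,0,0,0,0],[0,-0.512,-0.6592,0,0,0,0],[0,0,0,0.48,0,0,0],[0,0,0,0,0,0,0],[0,0,0,0,0,0,0]]' |tail -1;python3 plan.py .6155 -.2541 .030 75.7
```

```text
grasp_force: 66.1
grasp_force: 66.1
grasp_force: 66.1
t 25.2 pos [ 0.6155 -0.2533  0.1248] yaw 75.7 tilt 0.17 j6 -1.82 w 0.711 gf 66.1
rz 0.0 d [-0.0002 -0.0008  0.0948]
```

Scaled: 0.04 m is 0.64.

```bash
python3 -m crank '[[0,0,0,0.64,0,0,0],[0,0,0,0.64,0,0,0],[0,0,0,0,0,0,0],[0,0,0,0,0,0,0]]' |tail -3;python3 plan.py .6155 -.2541 .030 75.7
```

```text
contact_force: [0.5, -0.7, -0.0]
gripper_width: 0.712
grasp_force: 66.1
t 25.7 pos [ 0.6176 -0.2543  0.0486] yaw 75.7 tilt 0.17 j6 -1.82 w 0.712 gf 66.1
rz 0.0 d [ 0.002  -0.0003  0.0186]
```

Scaled: 0.012 m is 0.192, 0.003 m is 0.048.

```bash
python3 -m crank '[[0,0.016,0,0.192,0,0,0],[0,0,0,0.048,0,0,0],[0,0,0,0,0,0,0]]' |tail -3;python3 plan.py .6155 -.2541 .030 75.7
```

```text
contact_force: [-0.2, 0.5, -0.2]
gripper_width: 0.708
grasp_force: 66.1
t 26.07 pos [ 0.6153 -0.2539  0.0312] yaw 75.7 tilt 0.01 j6 -1.82 w 0.708 gf 66.1
rz -0.0 d [-0.0003 -0.0002  0.0012]
```

Scaled: 0.0015 m is 0.024.

```bash
python3 -m crank '[[0,0,0,0.024,0,0,0],[0,0,0,0,0,0,0]]' |tail -3;python3 plan.py .6155 -.2541 .030 75.7; python3 -m crank '[[0.9,0,0,0,0,0,0],[1,0,0,0,0,0,0],[1,0,0,-0.48,0,0,0],[1,0,0,-0.96,0,0,0],[1,0,0,-0.96,0,0,0]]'|tail -3; python3 -m crank '[[1,0.8,0,-0.48,0,0,0],[1,0.8,0,0,0,0,0],[1,0,0,0,0,0,0],[1,0,0,0,0,0,0]]'|tail -1
python3 - <<'E'
from h import *
manip.grab_frame('top'); c,p,d=grab('top','t9'); grab('scene','s9'); P=cloud(c,d)
for n,x,y,h,r in(('small',.6038,.2229,.033,.04),('square',.4247,-.2556,.031,.04),('round',.489,0,.031,.045),('oblong',.6155,-.2541,.033,.075)):
    Q=P[(np.hypot(P[:,0]-x,P[:,1]-y)<r)&(abs(P[:,2]-h)<.006)]
    if len(Q)>5:
        q=cv2.minAreaRect((Q[:,:2]*1000).astype(np.float32)); print(n,len(Q),Q.mean(0).round(4),np.round(q[0],1),np.round(q[1],1),q[2],Q[:,2].std().round(4))
print([(o['conf'],np.median(cloud(c,d,o['region']),0)) for o in manip.outline_of('top','glue')[:2]])
E
```

```text
contact_force: [-2.3, 0.3, 3.3]
gripper_width: 0.71
grasp_force: 66.6
t 26.32 pos [ 0.6158 -0.2541  0.0308] yaw 75.7 tilt 0.04 j6 -1.82 w 0.71 gf 66.6
rz -0.0 d [ 0.0003 -0.      0.0008]
contact_force: [0.5, -0.3, -0.4]
gripper_width: 0.998
grasp_force: 0.0
grasp_force: 0.0
small 183 [0.6038 0.221  0.0336] [604.2 221.3] [34.5 30.6] 88.22066497802734 0.0018
square 41 [ 0.4329 -0.2363  0.0308] [ 435.4 -235.9] [10.6 26.1] 63.62370300292969 0.0022
round 539 [ 0.49   -0.0008  0.0321] [490.7  -0.6] [57.7 57.7] 45.53416061401367 0.0015
oblong 1065 [ 0.6243 -0.2544  0.0342] [ 617.  -254.2] [ 63.7 110.1] 75.70050048828125 0.0017
[(0.45, array([0.68058545, 0.06497114, 0.05127446]))]
```

View pics/t9.png

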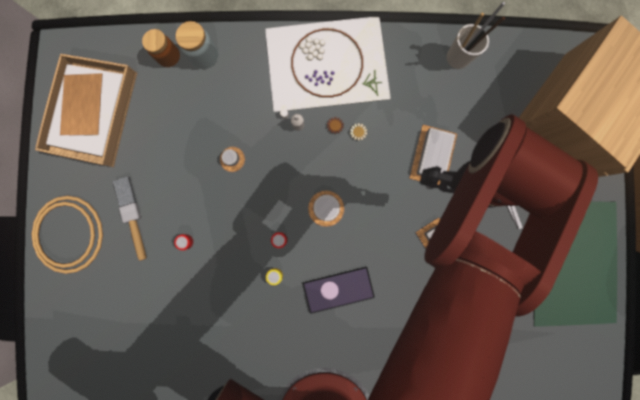

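View pics/s9.png

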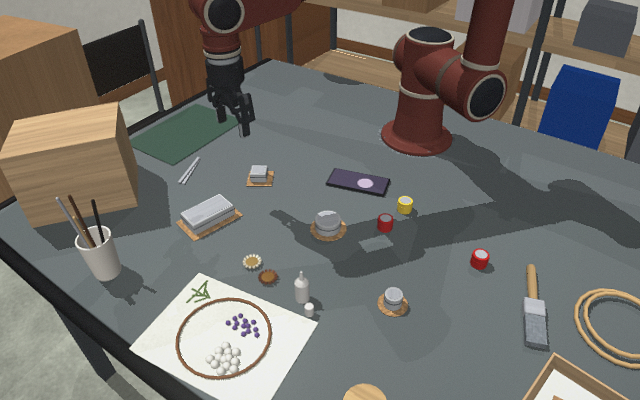

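All four tins are on their mats (scene: 209,215; 259,173; 327,225; 393,298), the glue at (301,290) hasn't moved, and the gripper is clear.

```bash
python3 -c "
from plant import manip
print(manip.job_done())"
```

```text
the job is handed in; nothing more can be done
None
```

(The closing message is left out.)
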